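Tug-check the lids of two pastry ingredient bins

TASK

Before the bench is washed down, make sure both slant-lid bins are properly caught: starting with the bin on the robot's left and finishing it before going on to the other, take the lid by its blue bar and give it a short firm tug, square off the lid. A lid that stays put is fine; if it gives, lift it only a little, press it down until the catch snaps over it, and tug once more to be sure it holds. Leave both lids flush and let go, and do not shove or knock over the other things on the bench.

Things in the scene. Friction and masses are not known exactly. Their poses are not given: they have to be found in the camera images.
- bin_a: see-through ingredient bin, 240 mm deep (x), 150 wide, 206 high at the back, 90 at the front, with a sloping white lid; holds stacks of white paper cases. Fixed on the bench. Origin: centre of its underside, z up; its low front with the catch faces its own -x (the robot). One bin stands left (+y), one right (-y) of the robot; which is which varies, and so does whether each lid has caught
- bin_b: the same bin, holding orange fruit slices
- lid_a (a joint): lid angle of bin_a, rad; 0 = shut, flush. White lid, 232 mm from rear hinge to front lip, 160 wide, 0.16 kg, sloping 32 degrees when shut. Caught, it rises only 0.003 under a tug. Not caught, it lies on its catch at 0.028 (lip 6 mm up), swings up freely and drops back. About 10 N on the bar, square to the lid, snaps it home; a pull of some 23 N frees it again
- lid_b (a joint): the same for bin_b's lid
- grip_a (a point): middle of the blue grip bar on bin_a's lid, on its axis. Bar: 13 mm thick, round, 80 long between two end posts (y), axis 24 mm above the lid's flat face, 50 mm from the front lip; the hinge line is 182 mm up the slope (x) and 29 mm lower (-z). Axes move with the lid: z square off its face, leaning 32 degrees to the bin's front; y along the bar. Fingers come along -z and close along x
- grip_b (a point): the same on the lid of bin_b
- catch_a: blue spring hook, 30 mm wide, 50 tall, mid-front of bin_a, just before the lid's lip; it flexes forward by itself when the lid is pressed past it. Origin: its nose, which holds the lip down, 4 mm under the shut lid's underside
- catch_b: the same on bin_b
- essence: bystander: brown glass bottle, 40 mm across, 115 high, standing between the bins. Origin at its base
- fruit_bowl: bystander: dark bowl, 100 mm across, 38 high, in front of the left bin. Origin at its base
- spatula: bystander: white spatula 250 mm long lying across in front of the right bin, origin near its middle
- stray_case: bystander: fluted white paper case, 68 mm across, 45 high, 12 g, in front between the bins. Origin at its base
- scale_case: bystander: the same kind of case standing on the cream scale at the left edge of the bench, 42 mm up

How it is judged:
By the outcome, as a careful person would: the job done as asked, in the order asked, and still so for the second after the job is handed in, with the robot touching nothing.
It also fails if it takes over 72 s, if anything falls off the work surface, if the arm or the gripper's body presses on something with over 40 N, if the wrist force passes 120 N, or if a joint passes its speed limit or range.

ROBOT

A 6-joint arm with a two-finger parallel gripper is mounted at the origin on the work surface. World frame = base frame: x ahead of the robot, y to its left, z up, the work surface at z = 0. Lengths are in mm, angles in degrees, forces in N, time in s.
With the tool pointing down it reaches from about 375 to 900 mm from the base axis. Payload 3.1 kg.
Tool frame: the origin (TCP) lies midway between the tips of the shut fingers; the grasp point (between the pads) lies 19 mm behind it; z points along the fingers, y is the line along which they close (so a half turn about z gives the same grasp; the last joint's range is limited). The gripper opens to 87 mm and grips with 3 to 60 N. Pads are 19 mm wide; open, the fingers measure 117 mm over their backs; the gripper's body (75 mm by 190 mm) begins 51 mm behind the grasp point.
Start: joints at [55.72, 30.224, 82.088, -0, 67.689, -10.227], TCP at [254.694, 570.725, 193.248] pointing down, gripper open.
Joint ranges: [-176.69, 176.69], [-43.24, 126.21], [12.49, 139.97], [-82, 262], [0, 151.66], [-163.58, 163.58]. Speed limits (degrees/s): [159.86, 159.86, 180, 180, 180, 180].

INTERFACE

Orientations are given as [roll, pitch, yaw] about the fixed x, y, z axes, in that order (R = Rz(yaw) Ry(pitch) Rx(roll)).
In Python, from plant import * gives the robot as it stands.
- The arm moves only by the tool drive_tool, never from a script. Its argument "steps" is a list of rows, each a list of 3 entries, a list of its own where there are three numbers: the closure, from -1 (fully open) to 1 (shut), then the shift along the tool's x, y, z in m, then the turn about the tool's z in degrees. In form: [[gripper, [tx, ty, tz], yaw], ...]. A call has 1 to 5 rows; each row is the pose to reach, as a shift and turn from the pose commanded when the call began, along the tool's axes at that moment; what a row does not reach only later rows make up. A row lasts 1/10 s, in which the tool goes at most 50 mm and 8.59 degrees, less where a joint would pass 70% of its speed; a pose out of reach is approached as far as the arm can. A call with a gripper value outside its range is refused whole. The fingers move at their own pace and stop on an object; the grip force is fixed at half the most. Time passes only in rows, so rows that repeat a pose let the fingers close. It gives the time, the measured TCP pose, the force and the opening at its end, in the units of the state.
- observe(): the state, without advancing time (a new reading comes with each control period).
- capture(name): name is "scene" or "side" or "wrist"; returns the picture (480x640x3 uint8, blue, green, red); there is no depth.
- get_calibration(name): a dict with "intrinsics" (3x3 intrinsics, pixels), "dist" ([k1, k2, p1, p2, k3] as OpenCV has them; the pictures are not rectified), "world_to_cam" (4x4, takes a point from world to camera coordinates); the wrist camera has in their place "tool_from_camera" (4x4, takes a point from camera to tool coordinates, whose origin is the TCP and whose axes are the flange's). Camera axes: x right, y down, z forward; pixel columns grow to the right and rows downward; lengths in mm; the calibration is good to about 2 mm. A picture is of the moment at which its call begins: read the wrist's pose just before it. get_calibration takes no time and is no camera call.
- close_job(): hands the job in, once; it reports no verdict.
Trained networks look in the newest picture that a camera, given by its name, has taken for a name from the list of things; names that differ only in an ending like _2 or _b are one class to them, and where a whole thing is asked for, a point or a joint stands for the part that bears it (a point fixed in the world has none). Each returns a list of dicts, best first, with "conf" (0 to 1); they miss things now and then, are a little off and sometimes report something else, mostly with a low value. They report only what shows in the picture. A call takes as long as a camera call.
- spot_in(target, camera): "bbox" ([left, top, right, bottom] in pixels, round what is visible of it).
- cut_out(target, camera): "pixels" (480x640 bool, what is visible of it) and "bbox" ([left, top, right, bottom] in pixels, round what is visible of it).
The state is a dict: "clock": time; "q": joint angles; "qvel": joint speeds; "effort": joint torques, N m; "ee_pos": TCP position; "tcp_rot": TCP orientation; "force": force on the tool from outside, world axes, zero at the start; "torque": the same for the moment, N m; "width": opening from 0.0 (shut) to 1.0 (fully open).
Only numpy, scipy, OpenCV 4.12 (cv2) and the standard library are available. Lean on these libraries where they do the work, as an engineer would, in place of code of your own. Each camera call takes 0.05 s, during which the arm holds its last target. There are 200 camera calls.

## Working session

There is one attempt and no reset: what is moved stays moved. The work goes in short steps, Python scripts to look and compute and a tool call to move; the robot and the scene stay as the last step left them, time stands still between calls to the robot, and variables do not carry over. Pictures are saved under pics/ and viewed, on a budget of 10 in all, crops included, one or two more only if the job needs it, and the job is handed in when it is done.

Besides the shell and the picture viewer there is one more tool, called after "Call:" as name([rows], argument=value, ...), one row to a line, values as JSON. drive_tool: Moves the arm, as the interface text tells. Its arguments: {"type":"object","properties":{"steps":{"type":"array","items":{"type":"array"}}},"required":["steps"]}

```bash
mkdir -p pics; ls; python3 - <<'E'
from plant import *
import cv2,numpy as np
print(observe())
ims=[]
for n in("scene","side"):
    im=capture(n); c=get_calibration(n); print(n,np.round(c["intrinsics"],1).tolist(),np.round(c["dist"],3),np.round(c["world_to_cam"],3).tolist())
    cv2.imwrite(f"pics/{n}0.png",im)
    for t in("grip_a","catch_a","bin_a","bin_b"):
        print(t,[(np.round(d["bbox"]).tolist(),round(d["conf"],2)) for d in spot_in(t,n)])
print(get_calibration("wrist"))
E
```

```text
pics
{'clock': 0.0, 'q': array([ 5.57204241e+01,  3.02776292e+01,  8.21577248e+01, -2.82644591e-03,
        6.76879955e+01, -1.02285422e+01]), 'qvel': array([-0.02941803, -0.08166927,  0.00731133, -0.0376366 , -0.14597355,
        0.01392175]), 'effort': array([-2.34697491e-04, -4.40036452e+01, -1.76596516e+01,  6.32374990e-02,
        5.81848703e-02, -1.45330782e-04]), 'ee_pos': array([254.25873205, 570.06482821, 192.27860059]), 'tcp_rot': array([-1.79878147e+02, -1.93327869e-02,  1.55950022e+02]), 'force': array([ 1.03616511, -0.17301657,  0.54974049]), 'torque': array([ 0.00868209, -0.02791975, -0.01762381]), 'width': 0.9985652454187891}
scene [[495.7, 0.0, 320.7], [0.0, 495.7, 237.5], [0.0, 0.0, 1.0]] [-0.137  0.     0.     0.     0.   ] [[-0.713, 0.701, 0.008, 291.902], [0.497, 0.514, -0.699, -252.196], [-0.494, -0.494, -0.715, 1718.574], [0.0, 0.0, 0.0, 1.0]]
grip_a [([290.0, 244.0, 386.0, 288.0], 0.98), ([162.0, 150.0, 245.0, 183.0], 0.77), ([477.0, 333.0, 500.0, 366.0], 0.24)]
catch_a []
bin_a [([138.0, 152.0, 246.0, 238.0], 0.71), ([265.0, 241.0, 388.0, 347.0], 0.7), ([166.0
[... 588 characters left out ...]
64)]
bin_b [([288.0, 175.0, 404.0, 289.0], 0.8), ([356.0, 288.0, 538.0, 466.0], 0.64)]
{'intrinsics': array([[398.37568571,   0.        , 315.99693218],
       [  0.        , 398.37568571, 240.21074789],
       [  0.        ,   0.        ,   1.        ]]), 'dist': array([-0.09152165,  0.        ,  0.        ,  0.        ,  0.        ]), 'tool_from_camera': array([[ 1.36029595e-04, -9.52915683e-01, -3.03235357e-01,
         8.39906128e+01],
       [ 9.99999879e-01, -1.35428737e-05,  4.91152473e-04,
        -1.36612080e-01],
       [-4.72133573e-04, -3.03235387e-01,  9.52915566e-01,
        -1.90656118e+02],
       [ 0.00000000e+00,  0.00000000e+00,  0.00000000e+00,
         1.00000000e+00]])}
```

View pics/scene0.png

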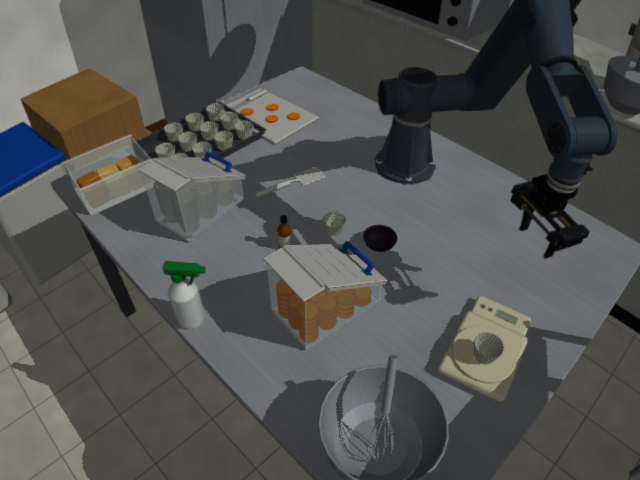

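View pics/side0.png

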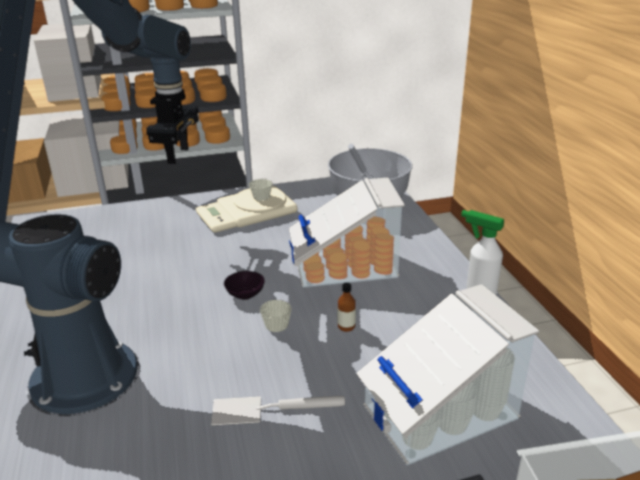

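```bash
cat > h.py <<'E'
import cv2,numpy as np
from scipy.spatial.transform import Rotation as R
def blue(im):
    h=cv2.cvtColor(im,cv2.COLOR_BGR2HSV); return ((h[...,0]>100)&(h[...,0]<130)&(h[...,1]>150)&(h[...,2]>50)).astype(np.uint8)
def ends(m):
    "5 %-trimmed ends of the blob's long axis"
    p=np.argwhere(m)[:,::-1].astype(float); c=p.mean(0); u=np.linalg.svd(p-c,full_matrices=False)[2][0]
    s=(p-c)@u; lo,hi=s.min(),s.max(); k=.08*(hi-lo)
    return c,p[s<lo+k].mean(0),p[s>hi-k].mean(0),len(p)
def und(px,c): return cv2.undistortPoints(np.float64(px).reshape(-1,1,2),c["intrinsics"],c["dist"]).reshape(-1,2)
E
python3 - <<'E'
from plant import *
from h import *
boxes={"L":{"scene":(335,235,380,285),"side":(295,210,325,250)},"R":{"scene":(198,148,240,176),"side":(372,350,428,412)}}
cal={n:get_calibration(n) for n in("scene","side")}
crops=[]
for b,bb in boxes.items():
    E={}
    for n,(l,t,r,d) in bb.items():
        im=cv2.imread(f"pics/{n}0.png"); m=blue(im); k=np.zeros_like(m); k[t:d,l:r]=m[t:d,l:r]
        c,a,e,N=ends(k); 
        if a[1]>e[1]: a,e=e,a
        # a = upper
        E[n]=(c,a,e) if n=="scene" else (c,e,a)   # order: -y end, +y end
        print(b,n,N,c,E[n][1],E[n][2])
        crops.append(cv2.resize(im[t-10:d+10,l-10:r+10],(390,290),interpolation=cv2.INTER_NEAREST))
    P=[]
    for i in range(3):
        x=cv2.triangulatePoints(cal["scene"]["world_to_cam"][:3],cal["side"]["world_to_cam"][:3],und(E["scene"][i],cal["scene"]).T,und(E["side"][i],cal["side"]).T)
        P.append((x[:3]/x[3]).ravel())
    P=np.array(P); d=P[2]-P[1]; print(np.round(P,1).tolist(),"len",np.linalg.norm(d),"yaw",np.degrees(np.arctan2(-d[0],d[1])))
cv2.imwrite("pics/crop.png",np.vstack([np.hstack(crops[:2]),np.hstack(crops[2:])]))
E
```

```text
L scene 261 [358.02681992 256.27586207] [343.91891892 246.18918919] [369.1 273.2]
L side 123 [305.29268293 228.82113821] [310.35714286 241.57142857] [300.25 216.25]
[[524.5, 248.0, 126.2], [522.3, 195.2, 120.4], [535.1, 306.3, 125.6]] len 111.95408867125556 yaw -6.57632285524338
R scene 152 [218.01315789 160.14473684] [205.31578947 155.57894737] [229.11111111 169.22222222]
R side 457 [397.12910284 384.18599562] [415.05660377 401.49056604] [380.80952381 359.42857143]
[[541.6, -324.1, 127.6], [555.6, -371.1, 128.1], [540.4, -260.6, 128.3]] len 111.53666167527525 yaw 7.834851820821748
```

View pics/crop.png

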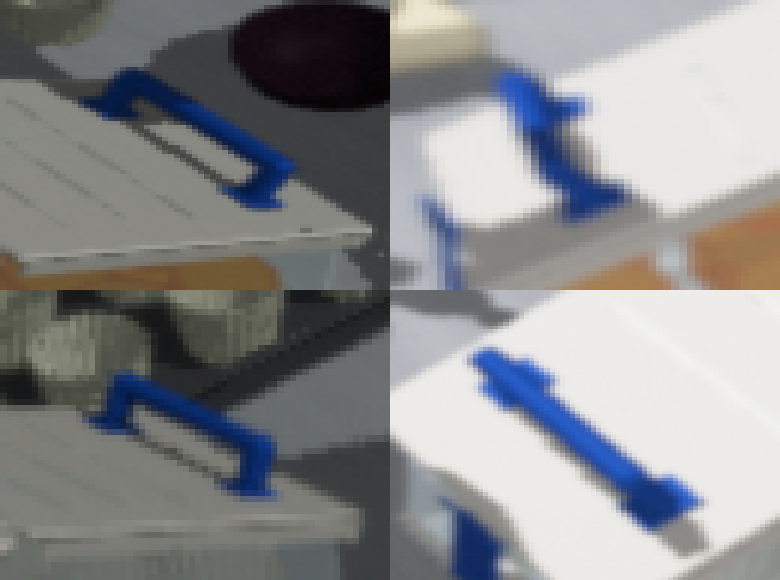

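```bash
python3 - <<'E'
from plant import *
from h import *
cal={n:get_calibration(n) for n in("scene","side")}
E={"L":([(346.3,243.8),(373,264.8)],[(308.7,241.4),(300.1,216.6)]),"R":([(207.1,152.9),(229.7,162.8)],[(412.7,402.2),(379.5,358.4)])}
for b,(s,d) in E.items():
    x=cv2.triangulatePoints(cal["scene"]["world_to_cam"][:3],cal["side"]["world_to_cam"][:3],und(s,cal["scene"]).T,und(d,cal["side"]).T)
    P=(x[:3]/x[3]).T; d=P[1]-P[0]; print(b,np.round(P,1).tolist(),"mid",P.mean(0).round(1),"len",np.linalg.norm(d),"yaw",np.degrees(np.arctan2(-d[0],d[1])))
E
```

```text
L [[516.1, 195.0, 123.1], [524.2, 297.8, 134.6]] mid [520.2 246.4 128.9] len 103.74595339149452 yaw -4.485084338776976
R [[547.9, -374.4, 132.2], [531.5, -270.5, 141.6]] mid [ 539.7 -322.4  136.9] len 105.63896125563329 yaw 8.947492888814477
```

Call:
drive_tool([
  [-1,[-0.378,-0.186,-0.04],71],
  [-1,[-0.378,-0.186,-0.04],71],
  [-1,[-0.378,-0.186,-0.04],71],
  [-1,[-0.378,-0.186,-0.04],71],
  [-1,[-0.378,-0.186,-0.04],71],
])

```text
clock: 1.0
ee_pos: [414.8, 377.9, 217.3]
tcp_rot: [180.0, -0.0, 112.6]
force: [0.7, 0.3, -0.6]
width: 1.001
```

```bash
cat >> h.py <<'E'
def go(o,xyz,yaw):
    "shift (mm, tool axes) and turn to a world pose"
    M=R.from_euler("xyz",o["tcp_rot"],degrees=True).as_matrix()
    t=o["tcp_rot"][2]-yaw; print("at",o["ee_pos"].round(1),"rot",o["tcp_rot"].round(1),"F",o["force"].round(1),"w",round(o["width"],3),"t",round(o["clock"],2))
    print("-> shift",(M.T@(np.array(xyz)-o["ee_pos"])).round(1),"turn",round((t+180)%360-180,1))
E
python3 -c "
from plant import *
from h import *
go(observe(),(525,246,230),85)"
```

```text
at [414.8 377.9 217.3] rot [180.   -0.  112.6] F [ 0.7  0.3 -0.6] w 1.001 t 1.0
-> shift [-164.1   50.9  -12.7] turn 27.6
```

Call:
drive_tool([
  [0.4,[-0.164,0.051,-0.013],27.6],
  [0.4,[-0.164,0.051,-0.013],27.6],
  [0.4,[-0.164,0.051,-0.013],27.6],
  [0.4,[-0.164,0.051,-0.013],27.6],
  [0.4,[-0.164,0.051,-0.013],27.6],
])

```text
clock: 1.5
ee_pos: [527.7, 245.5, 230.3]
tcp_rot: [179.9, 0.0, 85.1]
force: [-0.7, 0.4, -0.3]
width: 0.632
```

```bash
python3 - <<'E'
from plant import *
from h import *
o=observe(); print(o)
cv2.imwrite("pics/w1.png",capture("wrist"))
print([(np.round(d["bbox"]),round(d["conf"],2)) for d in spot_in("grip_b","wrist")])
E
```

```text
{'clock': 1.5, 'q': array([ 1.39827292e+01,  2.45017372e+01,  8.60277253e+01, -5.10654031e-02,
        6.93457039e+01,  1.89182379e+01]), 'qvel': array([ 3.69389288, -0.66204065,  2.4271265 ,  2.28817181,  0.94849641,
       -0.13144064]), 'effort': array([-1.19584177e+00, -3.95830750e+01, -1.83772463e+01, -1.08824715e-01,
       -3.03503894e-02,  1.67785445e-03]), 'ee_pos': array([527.71090144, 245.50597285, 230.27013306]), 'tcp_rot': array([1.79866412e+02, 4.76817617e-03, 8.50824458e+01]), 'force': array([-0.6538544 ,  0.43026434, -0.26577203]), 'torque': array([-0.05207308,  0.05061732,  0.00202748]), 'width': 0.6315619718409388}
[(array([274., 118., 604., 344.]), 0.81)]
```

View pics/w1.png

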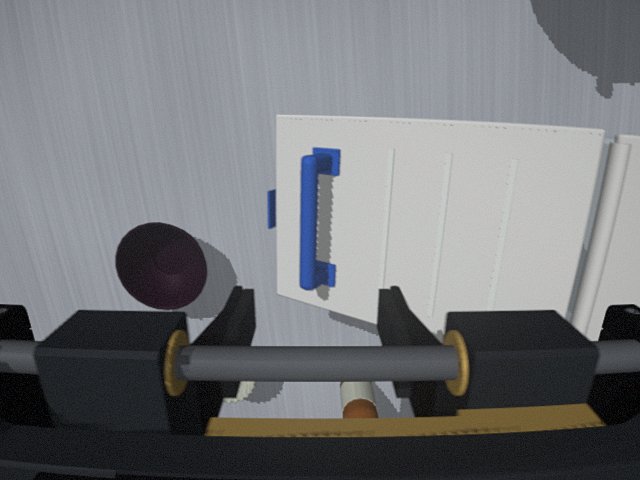

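```bash
cat >> h.py <<'E'
def wrist_w2c(o,c):
    T=np.eye(4); T[:3,:3]=R.from_euler("xyz",o["tcp_rot"],degrees=True).as_matrix(); T[:3,3]=o["ee_pos"]
    return np.linalg.inv(T@c["tool_from_camera"])
def tri(obs):
    "obs: list of (w2c, undistorted pt, weight)"
    A=np.vstack([w*(np.outer(p,W[2])-W[:2]) for W,p,w in obs]); X=np.linalg.lstsq(A[:,:3],-A[:,3],rcond=None)[0]
    res=[]
    for W,p,w in obs: y=W@np.append(X,1); res.append(np.round((y[:2]/y[2]-p)*500,1).tolist())
    return X,res
E
python3 - <<'E'
from plant import *
from h import *
o=dict(ee_pos=np.array([527.7,245.5,230.3]),tcp_rot=np.array([179.87,0,85.08]))
cs={n:get_calibration(n) for n in("scene","side","wrist")}
W=wrist_w2c(o,cs["wrist"])
im=cv2.imread("pics/w1.png"); m=blue(im); m[:, :298]=0; m[:,318:]=0; m[:145]=0;m[300:]=0
for r in range(165,285,20):
    x=np.where(m[r])[0]; print(r,x.min(),x.max(),end="; ")
S=[(346.3,243.8),(373,264.8)];D=[(308.7,241.4),(300.1,216.6)]
Wp=[(308,286),(309,159)]
P=[]
for i in range(2):
    obs=[(W,und(Wp[i],cs["wrist"])[0],2)]+[(cs[n]["world_to_cam"],und(p[i],cs[n])[0],1) for n,p in(("scene",S),("side",D))]
    X,r=tri(obs); P.append(X); print(X.round(1),r)
P=np.array(P);d=P[1]-P[0];print(P.mean(0),np.linalg.norm(d),np.degrees(np.arctan2(-d[0],d[1])))
C=np.linalg.inv(W); 
for z in(125,130,135,140):
    for p in Wp:
        u=C[:3,:3]@np.append(und(p,cs["wrist"])[0],1); print(z,(C[:3,3]+u*(z-C[2,3])/u[2]).round(1),end=" ")
    print()
E
```

```text
165 302 315; 185 302 315; 205 302 314; 225 301 314; 245 301 313; 265 301 312; [516.8 195.9 122.9] [[-0.3, 0.3], [-1.8, 1.3], [-1.5, -0.8]]
[526.6 299.  135. ] [[-1.5, 0.4], [-0.6, 0.9], [0.4, -0.5]]
[521.67825629 247.42662054 128.95661219] 104.30040319811125 -5.415633175580507
125 [517.1 197.  125. ] 125 [527.2 298.1 125. ] 
130 [517.4 199.2 130. ] 130 [527.3 298.6 130. ] 
135 [517.7 201.5 135. ] 135 [527.4 299.1 135. ] 
140 [518.  203.7 140. ] 140 [527.5 299.6 140. ]
```

```bash
python3 - <<'E'
from plant import *
from h import *
go(observe(),(522.3,248,165),84.6)
E
```

```text
at [524.5 248.1 229.7] rot [-179.9   -0.    85.3] F [-0.4  1.   0.6] w 0.538 t 1.6
-> shift [-0.3 -2.1 64.7] turn 0.7
```

Call:
drive_tool([
  [0.4,[0,-0.002,0.03],0.7],
  [0.4,[0,-0.002,0.065],0.7],
  [0.4,[0,-0.002,0.065],0.7],
  [0.4,[0,-0.002,0.065],0.7],
])

```text
clock: 2.0
ee_pos: [521.6, 249.6, 164.8]
tcp_rot: [-179.9, 0.0, 84.8]
force: [0.4, -0.4, 1.3]
width: 0.308
```

```bash
python3 - <<'E'
from plant import *
from h import *
o=observe();print(o["ee_pos"],o["tcp_rot"],o["width"],o["qvel"].round(1))
im=capture("wrist");cv2.imwrite("pics/w2.png",im)
E
```

```text
[521.62326089 249.5852738  164.82061362] [-1.79900643e+02  1.69709400e-02  8.47986190e+01] 0.3075394075928878 [-0.4 -1.7 -2.5 -0.1 -0.5  0.1]
```

View pics/w2.png

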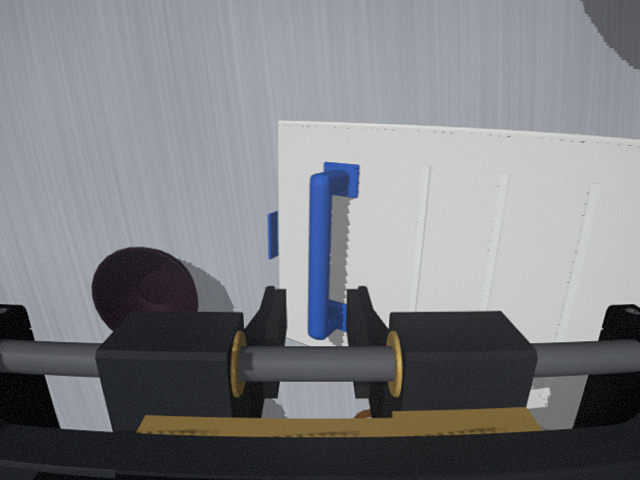

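```bash
python3 - <<'E'
from plant import *
from h import *
cs={n:get_calibration(n) for n in("scene","side","wrist")}; c=cs["wrist"]
W1=wrist_w2c(dict(ee_pos=np.array([527.7,245.5,230.3]),tcp_rot=np.array([179.87,0,85.08])),c)
W2=wrist_w2c(dict(ee_pos=np.array([521.6,249.6,164.8]),tcp_rot=np.array([-179.9,0,84.8])),c)
P=[]
for a,b in(((307,290),(318,340)),((308.5,155),(319.5,173))):
    X,r=tri([(W1,und(a,c)[0],1),(W2,und(b,c)[0],1)]); P.append(X); print(X.round(1),r)
P=np.array(P);d=P[1]-P[0];print(P.mean(0),np.linalg.norm(d),np.degrees(np.arctan2(-d[0],d[1])))
C=np.linalg.inv(W2)
for z in(125,130,135,140):
    for p in ((318,340),(319.5,173)):
        u=C[:3,:3]@np.append(und(p,c)[0],1); print(z,(C[:3,3]+u*(z-C[2,3])/u[2]).round(1),end=" ")
    print()
for n in("scene","side"):
    y=cs[n]["world_to_cam"]
    for z in(125,130,135,140):
        X=np.array([[519.0,202.,z],[526.2,298.,z]]); p,_=cv2.projectPoints(X,cv2.Rodrigues(y[:3,:3])[0],y[:3,3],cs[n]["intrinsics"],cs[n]["dist"]); print(n,z,p.reshape(-1,2).round(1).tolist())
E
```

```text
[517.7 201.9 143.2] [[1.0, -0.2], [-1.2, 0.2]]
[527.8 302.7 141.6] [[0.6, -0.3], [-0.8, 0.4]]
[522.78033047 252.31767514 142.37826714] 101.30714919528468 -5.712454334544732
125 [517.4 190.8 125. ] 125 [528.1 300.5 125. ] 
130 [517.7 193.9 130. ] 130 [528.1 301.2 130. ] 
135 [517.9 197.  135. ] 135 [528.1 301.9 135. ] 
140 [518.2 200.  140. ] 140 [528.2 302.6 140. ] 
scene 125 [[345.7, 246.2], [371.9, 268.0]]
scene 130 [[345.8, 244.9], [372.0, 266.7]]
scene 135 [[345.9, 243.6], [372.2, 265.4]]
scene 140 [[346.0, 242.2], [372.4, 264.0]]
side 125 [[307.1, 238.3], [300.6, 219.7]]
side 130 [[307.0, 236.5], [300.6, 217.9]]
side 135 [[307.0, 234.6], [300.5, 216.2]]
side 140 [[306.9, 232.8], [300.4, 214.4]]
```

Call:
drive_tool([
  [0.45,[0.001,0.001,0.012],0.5],
  [0.45,[0.001,0.001,0.022],0.5],
  [0.45,[0.001,0.001,0.028],0.5],
  [0.45,[0.001,0.001,0.032],0.5],
  [0.45,[0.001,0.001,0.032],0.5],
])

```text
clock: 2.55
ee_pos: [523.4, 249.1, 132.1]
tcp_rot: [-179.9, 0.0, 84.2]
force: [0.3, 0.6, 0.2]
width: 0.273
```

Call:
drive_tool([
  [0.45,[0,0,0],0],
  [0.45,[0,0,0],0],
])

```text
clock: 2.75
ee_pos: [524.2, 249.4, 133.1]
tcp_rot: [180.0, -0.0, 84.2]
force: [0.5, -0.6, 0.4]
width: 0.278
```

No contact. Lower a bit more, then close.

Call:
drive_tool([
  [0.45,[0,0,0.002],0],
  [0.45,[0,0,0.003],0],
  [0.45,[0,0,0.003],0],
])

```text
clock: 3.05
ee_pos: [523.8, 249.3, 129.8]
tcp_rot: [-180.0, 0.0, 84.2]
force: [-0.2, -0.7, -0.7]
width: 0.274
```

Call:
drive_tool([
  [1,[0,0,0],0],
  [1,[0,0,0],0],
  [1,[0,0,0],0],
  [1,[0,0,0],0],
  [1,[0,0,0],0],
])

```text
clock: 3.55
ee_pos: [523.9, 249.4, 129.9]
tcp_rot: [180.0, -0.0, 84.2]
force: [-0.6, 0.4, 0.3]
width: 0.013
```

```bash
python3 - <<'E'
from plant import *
import cv2,numpy as np
a=capture("wrist"); b=capture("side")
cv2.imwrite("pics/w3.png",np.hstack([cv2.resize(a,(400,300)),cv2.resize(b[150:300,230:430],(400,300))]))
E
```

```text
(no output)
```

View pics/w3.png

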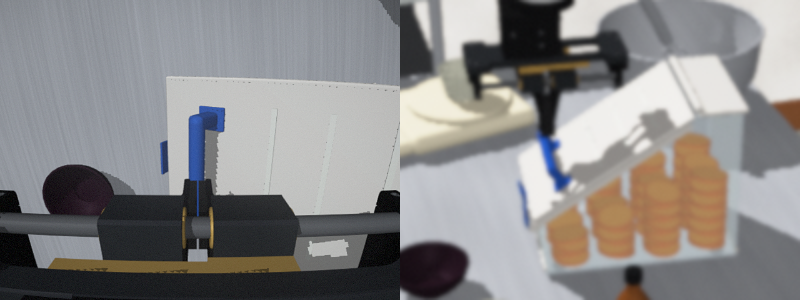

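Call:
drive_tool([
  [1,[0,0,0.001],0],
  [1,[0,0,0.002],0],
  [1,[0,0,0.003],0],
  [1,[0,0,0.003],0],
])

```text
clock: 4.05
ee_pos: [523.7, 249.3, 126.6]
tcp_rot: [-180.0, 0.0, 84.2]
force: [-0.7, -0.3, 0.2]
width: 0.005
```

Call:
drive_tool([
  [1,[0,0,0.001],0],
  [1,[0,0,0.002],0],
  [1,[0,0,0.002],0],
])

```text
clock: 4.35
ee_pos: [523.8, 249.3, 124.7]
tcp_rot: [-180.0, 0.0, 84.2]
force: [-0.1, -1.4, -0.3]
width: 0.005
```

Call:
drive_tool([
  [1,[0,0,0.001],0],
  [1,[0,0,0.002],0],
  [1,[0,0,0.002],0],
])

```text
clock: 4.65
ee_pos: [523.8, 249.3, 122.7]
tcp_rot: [-180.0, 0.0, 84.2]
force: [-0.6, -0.1, -0.2]
width: 0.005
```

Call:
drive_tool([
  [1,[0,0,0.001],0],
  [1,[0,0,0.002],0],
  [1,[0,0,0.002],0],
])

```text
clock: 4.95
ee_pos: [523.8, 249.3, 120.7]
tcp_rot: [-180.0, 0.0, 84.2]
force: [-0.1, -0.1, 0.2]
width: 0.004
```

```bash
python3 - <<'E'
from plant import *
from h import *
o=observe();print(o["ee_pos"],o["tcp_rot"])
a=capture("wrist"); b=capture("side"); cv2.imwrite("pics/w4a.png",a)
cv2.imwrite("pics/w4.png",np.hstack([cv2.resize(a[130:430,220:420],(400,600)),cv2.resize(b[190:270,270:324],(400,600))]))
E
```

```text
[523.75418133 249.30278487 120.69194062] [-1.79979117e+02  8.92314778e-03  8.41770789e+01]
```

View pics/w4.png

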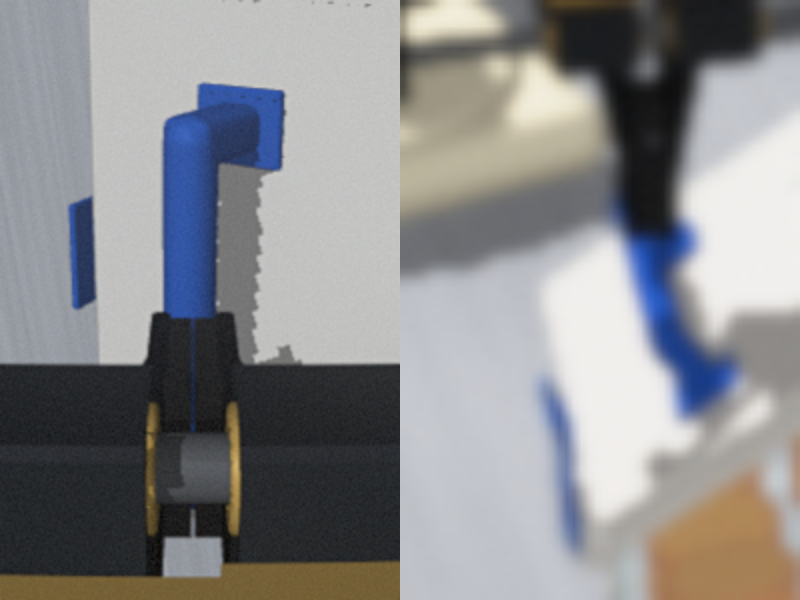

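Call:
drive_tool([
  [1,[0,0,0.001],0],
  [1,[0,0,0.002],0],
  [1,[0,0,0.003],0],
  [1,[0,0,0.003],0],
])

```text
clock: 5.45
ee_pos: [523.7, 249.3, 117.7]
tcp_rot: [-180.0, 0.0, 84.2]
force: [0.3, 0.2, -0.2]
width: 0.004
```

Call:
drive_tool([
  [1,[0,0,0.001],0],
  [1,[0,0,0.002],0],
  [1,[0,0,0.003],0],
  [1,[0,0,0.003],0],
])

```text
clock: 5.85
ee_pos: [523.7, 249.3, 114.7]
tcp_rot: [-180.0, 0.0, 84.2]
force: [0.3, -0.9, 0.2]
width: 0.003
```

```bash
python3 - <<'E'
from plant import *
from h import *
c=get_calibration("wrist")
V=[((527.7,245.5,230.3),(179.87,0,85.08),(308.5,155)),((521.6,249.6,164.8),(-179.9,0,84.8),(319.5,173)),((523.75,249.3,120.7),(180,0,84.18),(315,189))]
obs=[]
for p,r,x in V:
    W=wrist_w2c(dict(ee_pos=np.array(p),tcp_rot=np.array(r)),c); obs.append((W,und(x,c)[0],1))
print(tri(obs)); print(tri(obs[1:])); print(tri([obs[0],obs[2]]))
for z in(105,110,115,120,125,130,140):
    print(z,end=" ")
    for W,p,_ in obs:
        C=np.linalg.inv(W);u=C[:3,:3]@np.append(p,1); X=C[:3,3]+u*(z-C[2,3])/u[2]; print(X.round(1),end=" ")
    print()
o=observe(); print(o["ee_pos"],o["force"])
a=capture("wrist"); cv2.imwrite("pics/w5.png",a[130:430,220:420])
m=blue(a)
for r in range(190,290,15):
    x=np.where(m[r,260:345])[0]+260; print(r,x.min(),x.max(),len(x))
E
```

```text
(array([528.1874395 , 303.36602224, 147.88371985]), [[1.0, -0.5], [0.0, 0.9], [-1.7, -0.4]])
(array([528.57257604, 304.72054827, 155.68696319]), [[0.8, 0.2], [-1.0, -0.3]])
(array([528.18373863, 303.23010687, 148.25129765]), [[1.0, -0.1], [-1.6, 0.2]])
105 [526.6 299.1 105. ] [527.9 297.7 105. ] [527.8 295.4 105. ] 
110 [526.7 299.6 110. ] [528.  298.4 110. ] [527.9 296.3 110. ] 
115 [526.8 300.1 115. ] [528.  299.1 115. ] [528.  297.2 115. ] 
120 [526.9 300.5 120. ] [528.  299.8 120. ] [528.1 298.2 120. ] 
125 [527.1 301.  125. ] [528.1 300.5 125. ] [528.2 299.1 125. ] 
130 [527.2 301.5 130. ] [528.1 301.2 130. ] [528.3 300.  130. ] 
140 [527.4 302.4 140. ] [528.2 302.6 140. ] [528.6 301.8 140. ] 
[523.74270924 249.2974357  114.68278225] [ 0.27374736 -0.86331592  0.22749991]
190 309 344 32
205 302 324 23
220 302 326 25
235 261 327 27
250 302 325 24
265 263 325 25
280 302 326 25
```

```bash
python3 - <<'E'
from plant import *
from h import *
b=capture("side"); s=capture("scene"); w=cv2.imread("pics/w5.png")
cv2.imwrite("pics/v6.png",np.hstack([cv2.resize(w,(260,520)),cv2.resize(b[180:276,270:330],(270,520)),cv2.resize(s[200:300,320:380],(270,520))]))
E
```

```text
(no output)
```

View pics/v6.png

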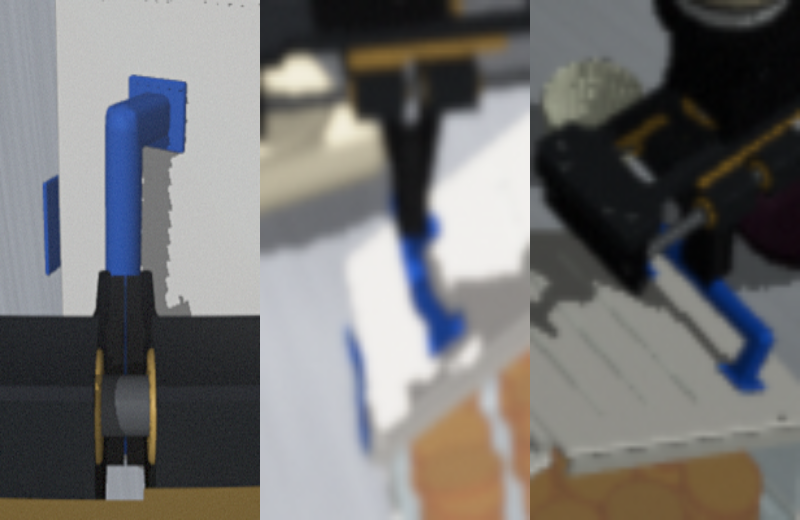

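Call:
drive_tool([
  [1,[0,0,0.001],0],
  [1,[0,0,0.002],0],
  [1,[0,0,0.003],0],
  [1,[0,0,0.003],0],
])

```text
clock: 6.4
ee_pos: [523.8, 249.3, 111.7]
tcp_rot: [-180.0, 0.0, 84.2]
force: [-0.1, 0.8, 0.0]
width: 0.006
```

Call:
drive_tool([
  [1,[0,0,0.001],0],
  [1,[0,0,0.002],0],
  [1,[0,0,0.002],0],
])

```text
clock: 6.7
ee_pos: [524.1, 249.4, 111.1]
tcp_rot: [180.0, -0.0, 84.2]
force: [-1.4, -1.0, 6.2]
width: 0.004
```

Call:
drive_tool([
  [1,[0,0,-0.01],0],
  [0.45,[0,0,-0.012],0],
  [0.45,[0,0,-0.012],0],
  [0.45,[0,0,-0.012],0],
  [0.45,[0,0,-0.012],0],
])

```text
clock: 7.2
ee_pos: [523.6, 249.3, 121.6]
tcp_rot: [-180.0, 0.0, 84.2]
force: [-0.8, -0.2, 0.4]
width: 0.244
```

Call:
drive_tool([
  [0.45,[0,0,0.005],0],
  [0.45,[0,0,0.01],0],
  [0.45,[0,0,0.015],0],
  [0.45,[0,0,0.018],0],
  [0.45,[0,0,0.018],0],
])

```text
clock: 7.7
ee_pos: [523.3, 249.2, 103.0]
tcp_rot: [-179.9, 0.0, 84.2]
force: [-0.1, 0.1, 0.2]
width: 0.273
```

Call:
drive_tool([
  [0.45,[0,0,0.002],0],
  [0.45,[0,0,0.004],0],
  [0.45,[0,0,0.006],0],
  [0.45,[0,0,0.006],0],
])

```text
clock: 8.1
ee_pos: [523.7, 249.3, 97.6]
tcp_rot: [-180.0, 0.0, 84.2]
force: [-0.2, 0.1, -0.1]
width: 0.273
```

Call:
drive_tool([
  [1,[0,0,0],0],
  [1,[0,0,0],0],
  [1,[0,0,0],0],
  [1,[0,0,0],0],
  [1,[0,0,0],0],
])

```text
clock: 8.6
ee_pos: [523.0, 249.4, 97.9]
tcp_rot: [-179.9, 0.0, 84.2]
force: [-4.1, 0.7, 2.4]
width: 0.136
```

Call:
drive_tool([
  [1,[0,-0.0005,-0.0009],0],
  [1,[0,-0.0011,-0.0017],0],
  [1,[0,-0.0016,-0.0025],0],
  [1,[0,-0.0021,-0.0034],0],
  [1,[0,-0.0021,-0.0034],0],
])

```text
clock: 9.1
ee_pos: [522.7, 249.4, 98.9]
tcp_rot: [180.0, 0.0, 84.2]
force: [4.9, 1.7, -21.1]
width: 0.142
```

Call:
drive_tool([
  [1,[0,0.0017,0.0028],0],
  [1,[0,0.0017,0.0028],0],
  [1,[0,0.0017,0.0028],0],
])

```text
clock: 9.4
ee_pos: [522.7, 249.4, 98.5]
tcp_rot: [-179.9, 0.0, 84.2]
force: [-1.1, 1.3, -7.4]
width: 0.138
```

Call:
drive_tool([
  [1,[0,0.0,0.0012],0],
  [0.45,[0,0,0.0012],0],
  [0.45,[0,0,0.0012],0],
  [0.45,[0,0,0.0012],0],
  [0.45,[0,0,0.0012],0],
])

```text
clock: 9.9
ee_pos: [524.5, 249.3, 97.9]
tcp_rot: [179.9, -0.0, 84.2]
force: [-0.5, 0.3, 0.9]
width: 0.267
```

Call:
drive_tool([
  [0.45,[0,0,-0.02],0],
  [0.45,[0,0,-0.06],0],
  [0.45,[0,0,-0.11],0],
  [0.45,[0,0,-0.14],0],
  [0.45,[0,0,-0.14],0],
])

```text
clock: 10.4
ee_pos: [527.5, 250.4, 243.1]
tcp_rot: [179.3, -0.2, 84.2]
force: [0.2, 0.0, 1.1]
width: 0.277
```

```bash
python3 - <<'E'
from plant import *
from h import *
o=observe();print(o["width"])
go(o,(542,-322,225),97)
E
```

```text
0.2767899036022422
at [527.5 250.4 243.1] rot [179.3  -0.2  84.2] F [0.2 0.  1.1] w 0.277 t 10.4
-> shift [-568.    72.3   16.6] turn -12.8
```

Call:
drive_tool([
  [0.45,[-0.568,0.072,0.0],0],
  [0.45,[-0.568,0.072,0.0],0],
  [0.45,[-0.568,0.072,0.0],0],
  [0.45,[-0.568,0.072,0.0],0],
  [0.45,[-0.568,0.072,0.0],0],
])

```text
clock: 10.9
ee_pos: [528.9, -2.4, 236.5]
tcp_rot: [-180.0, 0.0, 84.2]
force: [-0.2, 0.0, -0.0]
width: 0.277
```

Call:
drive_tool([
  [0.45,[-0.316,0.04,0.012],0],
  [0.45,[-0.316,0.04,0.012],0],
  [0.45,[-0.316,0.04,0.012],0],
  [0.45,[-0.316,0.04,0.012],0],
  [0.45,[-0.316,0.04,0.012],0],
])

```text
clock: 11.4
ee_pos: [534.9, -252.3, 226.9]
tcp_rot: [-179.9, -0.0, 84.2]
force: [1.2, -0.0, 0.1]
width: 0.273
```

```bash
python3 - <<'E'
from plant import *
from h import *
go(observe(),(542,-322,225),97.5)
E
```

```text
at [ 534.9 -252.3  226.9] rot [-179.9   -0.    84.2] F [ 1.2 -0.   0.1] w 0.273 t 11.4
-> shift [-68.6  14.1   1.8] turn -13.3
```

Call:
drive_tool([
  [0.45,[-0.069,0.014,0.002],-13.3],
  [0.45,[-0.069,0.014,0.002],-13.3],
  [0.45,[-0.069,0.014,0.002],-13.3],
  [0.45,[-0.069,0.014,0.002],-13.3],
  [0.45,[-0.069,0.014,0.002],-13.3],
])

```text
clock: 11.9
ee_pos: [542.1, -318.6, 225.3]
tcp_rot: [-179.9, -0.1, 97.5]
force: [-0.2, 0.5, 0.6]
width: 0.274
```

```bash
python3 - <<'E'
from plant import *
from h import *
o=observe();print(o["ee_pos"],o["tcp_rot"],o["qvel"].round(1))
a=capture("wrist"); cv2.imwrite("pics/r1.png",a); m=blue(a)
for r in range(130,310,12):
    x=np.where(m[r])[0]
    if len(x): print(r,x.min(),x.max(),len(x))
E
```

```text
[ 542.13979465 -318.6410159   225.30819152] [-1.79937134e+02 -9.85899765e-02  9.74912158e+01] [ 0.7 -0.5 -0.1 -0.2 -0.1 -0.2]
154 318 345 28
166 308 345 28
178 308 324 17
190 309 325 16
202 278 325 17
214 279 325 16
226 280 326 16
238 312 325 13
250 312 326 15
262 313 326 14
274 313 347 25
286 313 347 29
```

View pics/r1.png

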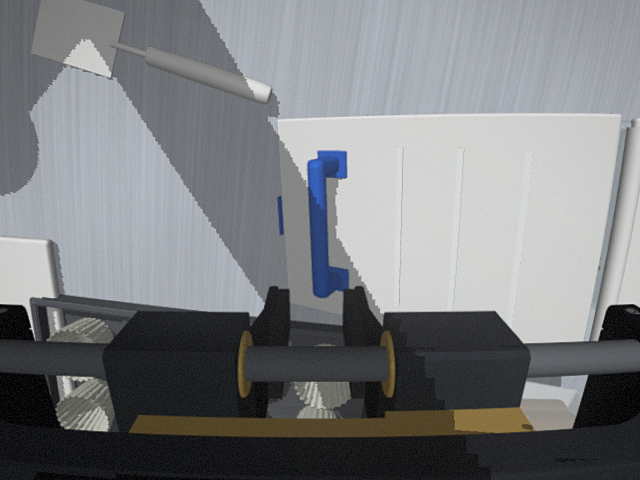

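```bash
python3 - <<'E'
from plant import *
from h import *
c=get_calibration("wrist")
W=wrist_w2c(dict(ee_pos=np.array([542.14,-318.64,225.3]),tcp_rot=np.array([-179.94,-.1,97.49])),c);C=np.linalg.inv(W)
for z in(125,130,135):
    P=[]
    for p in((320.5,296),(316,156)):
        u=C[:3,:3]@np.append(und(p,c)[0],1); P.append(C[:3,3]+u*(z-C[2,3])/u[2])
    P=np.array(P);d=P[1]-P[0];print(P.mean(0),np.linalg.norm(d),np.degrees(np.arctan2(-d[0],d[1])))
go(observe(),P.mean(0)*[1,1,0]+[0,0,122],99.3)
E
```

```text
[ 543.73222175 -318.57315848  125.        ] 110.75252716272561 9.368628673075436
[ 543.51972611 -317.15158408  130.        ] 108.85023123203293 9.368628673075454
[ 543.30723046 -315.73000969  135.        ] 106.94793530134028 9.368628673075408
at [ 542.4 -318.5  225.6] rot [-1.80e+02 -1.00e-01  9.75e+01] F [-0.6  0.8 -0.3] w 0.277 t 11.95
-> shift [  2.5   1.4 103.6] turn -1.8
```

Call:
drive_tool([
  [0.45,[0.002,0.001,0.04],-1.8],
  [0.45,[0.002,0.001,0.08],-1.8],
  [0.45,[0.002,0.001,0.095],-1.8],
  [0.45,[0.002,0.001,0.1],-1.8],
  [0.45,[0.002,0.001,0.1],-1.8],
])

```text
clock: 12.45
ee_pos: [543.4, -317.1, 125.7]
tcp_rot: [-180.0, -0.0, 99.3]
force: [0.2, -0.9, -0.3]
width: 0.272
```

```bash
python3 - <<'E'
from plant import *
from h import *
o=observe();print(o["ee_pos"],o["tcp_rot"],o["force"].round(1),o["qvel"].round(1))
a=capture("wrist"); cv2.imwrite("pics/r2.png",a[130:430,170:470]); m=blue(a)
for r in range(190,330,12):
    x=np.where(m[r,270:])[0]+270
    if len(x): print(r,x.min(),x.max(),len(x))
E
```

```text
[ 543.44396981 -317.0866626   125.72271126] [-1.79968902e+02 -3.79171068e-02  9.93432084e+01] [ 0.2 -0.9 -0.3] [-0.3 -1.5 -1.8 -0.1  0.4 -0.1]
190 304 360 49
202 305 360 44
214 304 329 24
226 304 328 23
238 304 328 24
250 304 328 25
262 305 328 24
274 305 328 24
286 305 328 24
298 305 328 24
310 305 328 24
322 306 328 23
```

View pics/r2.png

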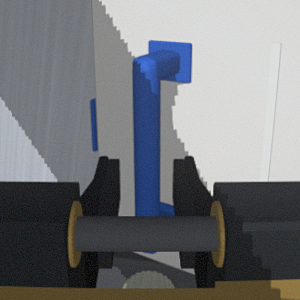

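Call:
drive_tool([
  [0.45,[0,0,0.01],0],
  [0.45,[0,0,0.016],0],
  [0.45,[0,0,0.02],0],
  [0.45,[0,0,0.022],0],
  [0.45,[0,0,0.022],0],
])

```text
clock: 13.0
ee_pos: [543.1, -318.1, 103.5]
tcp_rot: [-180.0, -0.0, 99.3]
force: [-0.4, 0.1, -0.5]
width: 0.279
```

Call:
drive_tool([
  [0.45,[0,0,0.001],0],
  [0.45,[0,0,0.002],0],
  [0.45,[0,0,0.003],0],
  [0.45,[0,0,0.003],0],
])

```text
clock: 13.4
ee_pos: [543.3, -318.2, 100.8]
tcp_rot: [-180.0, -0.0, 99.3]
force: [-0.5, 0.1, -0.2]
width: 0.271
```

Call:
drive_tool([
  [0.45,[0,0,0.001],0],
  [0.45,[0,0,0.002],0],
  [0.45,[0,0,0.002],0],
])

```text
clock: 13.7
ee_pos: [543.2, -318.1, 98.7]
tcp_rot: [-180.0, -0.0, 99.3]
force: [0.0, 0.0, -0.2]
width: 0.276
```

Call:
drive_tool([
  [1,[0,0,0],0],
  [1,[0,0,0],0],
  [1,[0,0,0],0],
  [1,[0,0,0],0],
  [1,[0,0,0],0],
])

```text
clock: 14.2
ee_pos: [543.9, -318.2, 99.0]
tcp_rot: [179.9, 0.0, 99.3]
force: [2.1, 1.1, 0.6]
width: 0.139
```

Gripped. Tug square off the lid: 3.5 mm.

Call:
drive_tool([
  [1,[0,-0.0005,-0.0009],0],
  [1,[0,-0.0011,-0.0017],0],
  [1,[0,-0.0016,-0.0025],0],
  [1,[0,-0.0018,-0.003],0],
  [1,[0,-0.0018,-0.003],0],
])

```text
clock: 14.7
ee_pos: [542.6, -318.5, 102.4]
tcp_rot: [179.9, 0.0, 99.3]
force: [5.1, 2.4, 0.6]
width: 0.136
```

Call:
drive_tool([
  [1,[0,-0.0003,-0.001],0],
  [1,[0,-0.0008,-0.002],0],
  [1,[0,-0.0013,-0.003],0],
  [1,[0,-0.0013,-0.003],0],
])

```text
clock: 15.1
ee_pos: [541.6, -318.7, 105.4]
tcp_rot: [179.9, 0.0, 99.3]
force: [5.3, 2.0, -0.8]
width: 0.137
```

Call:
drive_tool([
  [1,[0,0.001,0.002],0],
  [1,[0,0.002,0.004],0],
  [1,[0,0.0031,0.006],0],
  [1,[0,0.0031,0.006],0],
])

```text
clock: 15.5
ee_pos: [543.8, -318.2, 99.0]
tcp_rot: [180.0, 0.0, 99.3]
force: [5.8, 1.4, 1.4]
width: 0.135
```

Call:
drive_tool([
  [1,[0,0.0004,0.001],0],
  [1,[0,0.0009,0.002],0],
  [1,[0,0.0013,0.003],0],
  [1,[0,0.0017,0.004],0],
  [1,[0,0.0017,0.004],0],
])

```text
clock: 16.0
ee_pos: [544.5, -318.2, 97.4]
tcp_rot: [-180.0, 0.0, 99.3]
force: [-1.5, 3.8, 13.7]
width: 0.142
```

Call:
drive_tool([
  [1,[0,0.0003,0.0007],0],
  [1,[0,0.0006,0.0014],0],
  [1,[0,0.0009,0.002],0],
  [1,[0,0.0009,0.002],0],
])

```text
clock: 16.4
ee_pos: [545.8, -317.9, 94.1]
tcp_rot: [180.0, 0.0, 99.3]
force: [1.2, 1.7, 7.3]
width: 0.136
```

Call:
drive_tool([
  [1,[0,-0.0005,-0.0009],0],
  [1,[0,-0.0011,-0.0017],0],
  [1,[0,-0.0017,-0.0028],0],
  [1,[0,-0.0017,-0.0028],0],
])

```text
clock: 16.8
ee_pos: [545.6, -318.0, 94.7]
tcp_rot: [179.8, 0.0, 99.2]
force: [8.1, 2.2, -2.7]
width: 0.135
```

Call:
drive_tool([
  [1,[0,-0.0004,-0.001],0],
  [1,[0,-0.0008,-0.002],0],
  [1,[0,-0.0008,-0.002],0],
])

```text
clock: 17.1
ee_pos: [545.5, -317.9, 94.9]
tcp_rot: [179.8, -0.0, 99.2]
force: [11.7, 0.8, -11.2]
width: 0.133
```

Call:
drive_tool([
  [1,[0,0.0014,0.002],0],
  [1,[0,0.0027,0.0036],0],
  [1,[0,0.0027,0.0036],0],
])

```text
clock: 17.4
ee_pos: [545.7, -317.9, 94.1]
tcp_rot: [-179.9, -0.0, 99.3]
force: [1.9, 2.1, 4.2]
width: 0.136
```

Call:
drive_tool([
  [0.45,[0,0,0],0],
  [0.45,[0,0,0],0],
  [0.45,[0,0,0],0],
  [0.45,[0,0,-0.003],0],
  [0.45,[0,0,-0.01],0],
])

```text
clock: 17.9
ee_pos: [545.1, -317.5, 103.5]
tcp_rot: [-179.9, -0.1, 99.3]
force: [-0.6, 0.8, -0.3]
width: 0.27
```

Call:
drive_tool([
  [0.45,[0,0,-0.02],0],
  [0.45,[0,0,-0.06],0],
  [0.45,[0,0,-0.1],0],
  [0.45,[0,0,-0.13],0],
  [0.45,[0,0,-0.13],0],
])

```text
clock: 18.4
ee_pos: [548.8, -320.1, 240.5]
tcp_rot: [179.6, 0.5, 99.3]
force: [0.0, 0.3, 0.6]
width: 0.272
```

```bash
python3 - <<'E'
from plant import *
import cv2,numpy as np
s=capture("scene"); d=capture("side")
cv2.imwrite("pics/end.png",np.vstack([np.hstack([cv2.resize(x[130:360,130:530],(400,230)) for x in(cv2.imread("pics/scene0.png"),s)]),np.hstack([cv2.resize(x[160:460,180:580],(400,300)) for x in(cv2.imread("pics/side0.png"),d)])]))
for t in("essence","fruit_bowl","spatula","stray_case"): print(t,[(np.round(k["bbox"]),round(k["conf"],2)) for k in spot_in(t,"side")[:2]])
E
```

```text
essence [(array([334., 282., 357., 331.]), 0.88)]
fruit_bowl [(array([224., 270., 260., 299.]), 0.76), (array([338., 282., 356., 329.]), 0.24)]
spatula []
stray_case [(array([258., 298., 288., 332.]), 0.73)]
```

View pics/end.png

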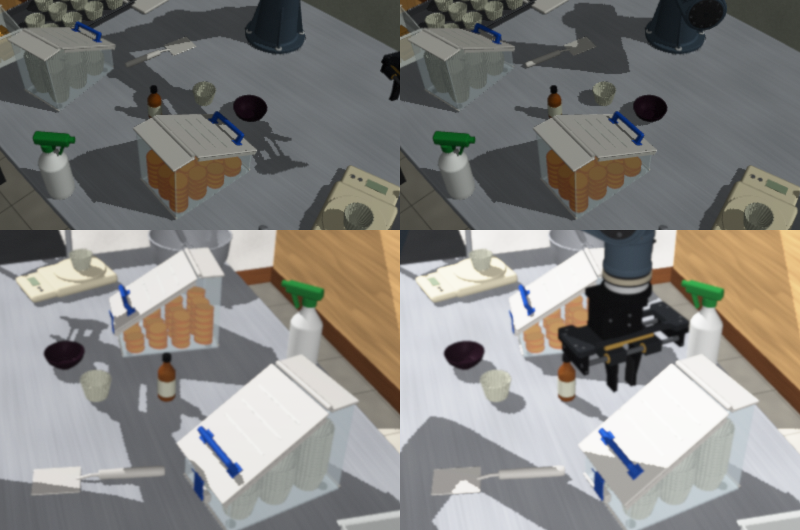

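Before/after views (left/right) match: the bowl, case, bottle, spatula and scale have not moved, both lids are shut, and the gripper is clear. I'm handing the job in.

```bash
python3 -c "
from plant import *
print(close_job())"
```

```text
the job is handed in; nothing more can be done
None
```

Both lids are caught and flush, the left bin was done first, and the job was handed in at about 18.7 s of the 72 s allowed.

- **Left bin (bin_b, orange slices):** the lid held. Under a pull of about 20 N square to the lid the bar moved about 1 mm, most of it flex in the grip and arm. I then let go. That pull was harder than I meant, close to the 23 N that frees a catch.
- **Right bin (bin_a, paper cases):** the lid gave, lifting about 7 mm at the bar with almost no resistance. I pressed it with about 12 N. It then dropped about 3 mm as the force fell, which fits the catch snapping over. A second tug of about 16 N moved it under 1 mm, so it holds. I then let go.
- **Last checks:** the before and after pictures show both lids shut and the bowl, bottle, loose case, spatula and scale where they were. The network found the bottle, bowl and loose case in their places but missed the spatula. I judged the spatula, the scale and its case by eye. I judged the lids flush from the tugs and the pictures, without measuring their angles.

**What disagreed:**
- **Fingertips:** they ended about 24 mm short of the stated tool point, so my first close over the left bar missed.
- **Left lid pressed before its tug:** I found that bar by touch, pressing it down with about 6 N, and closing the grip pressed with about 4 N more. Both are under the 10 N that snaps a lid home, so I believe it was already caught, but I can't prove it.
- **Gripper tilt:** the moves could not tilt the gripper, so I held the bars with it pointing straight down and pulled square to the lid.
- **Pictures:** I viewed 11, one past the budget of 10, for the final check.

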